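# Hang the carrier frame on its two snap hooks

### The arm

A 7-joint arm with a two-finger parallel gripper is mounted at the origin on the work surface. World frame = base frame: x ahead of the robot, y to its left, z up, the work surface at z = 0. Lengths are in m, angles in degrees, forces in N, time in s.
With the tool pointing down it reaches from about 0.4 to 0.85 m from the base axis. Payload 10.4 kg.
Tool frame: the origin (TCP) lies on the centre line of the jaws, within the pads' length; the fingertips stand 14 mm ahead of it and the grasp point (between the pads) lies 5 mm behind it (env.tip_extent is the z of the fingertips in the tool frame, in m); z points along the fingers, y is the line along which they close (so a half turn about z gives the same grasp; the last joint's range is limited). The gripper opens to 85 mm and grips with 20 to 120 N. Pads are 22 mm wide; open, the fingers measure 114 mm over their backs; the gripper's body (76 mm by 85 mm) begins 54 mm behind the grasp point. The pads swing forward as they close: fully open they stand 13 mm farther back than shut.
Start: joints at [62.533, 19.034, -3.707, 83.658, 1.238, 77.344, -5.071], TCP at [0.276, -0.561, 0.245] pointing down, gripper open.
Joint ranges: [-148.97, 148.97], [-28.65, 121.19], [-84.17, 76.75], [9.2, 138.47], [-72.65, 252.65], [3.7, 117.97], [-149.18, 149.18]. Speed limits (degrees/s): [127.2, 127.2, 159.86, 159.86, 180, 180, 180].

### API

Orientations are given as [roll, pitch, yaw] about the fixed x, y, z axes, in that order (R = Rz(yaw) Ry(pitch) Rx(roll)).
In Python, from station import observe, optics, job, env gives the robot as it stands. The module is installed in compiled form; this text tells all that it offers.
- The arm moves only by the tool play_rows, never from a script. Its argument "motion" is a list of rows, each an object of numbers: "x", "y", "z": the shift along the tool's x, y, z in m; "rx", "ry", "rz": the turn, a rotation vector about the tool's x, y, z in degrees. A call has exactly 5 rows; each row shifts and turns the commanded pose from where the row before left it, along the tool's axes as they then stand; what a row does not reach is not made up. A row lasts 1/8 s, in which the tool goes at most 62.5 mm and 10.7 degrees, less where a joint would pass 70% of its speed; a pose out of reach is approached as far as the arm can. A call with a gripper value outside its range is refused whole. "jaw" is the closure, from 0 (fully open) to 1 (shut), set as the call begins (left out, the last holds). The fingers move at their own pace and stop on an object; the grip force is fixed at half the most. Time passes only in rows, so rows that do not move let the fingers close, or fill a call up. It gives the time, the measured TCP pose, the force, the opening and the grip force at its end, in the units of the state.
- observe(): the state, without advancing time (a new reading comes with each control period).
- optics.snapshot(name): name is "scene" or "top"; returns the picture (384x512x3 uint8, red, green, blue); there is no depth.
- optics.calibration(name): a dict with "intrinsics" (3x3 intrinsics, pixels), "k1" (the pictures are not rectified: a ray, as slopes to the right and down, at radius r is drawn at 1 + k1 r^2 times it, then the intrinsics apply), "world_to_cam" (4x4, takes a point from world to camera coordinates). Camera axes: x right, y down, z forward; pixel columns grow to the right and rows downward; lengths in m; the calibration is good to about 2 mm. A picture is of the moment at which its call begins. calibration takes no time and is no camera call.
- job.finish_job(): hands the job in; it is judged then, once.
The state is a dict: "clock": time; "joint_positions": joint angles; "joint_vel": joint speeds; "effort": joint torques, N m; "ee_pos": TCP position; "tcp_rot": TCP orientation; "force": force on the tool from outside, world axes, zero at the start; "ft_torque": the same for the moment, N m; "gripper_width": finger opening in m; "gripper_force": force on a finger pad.
Only numpy, scipy, OpenCV 4.12 (cv2) and the standard library are available. Lean on these libraries where they do the work, as an engineer would, in place of code of your own. Each camera call takes 0.05 s, during which the arm holds its last target. There are 200 camera calls.

### The job

Take the tray sealer's carrier frame out of the draining stand by its hanging rail and hang it on the rack: press the rail gently down into both yellow hooks at once, without forcing them, until it rests down on both and both spring keepers have snapped shut over it. Only let go once both ends are carried by their hooks; leave it hanging there at rest, and leave the other things on the bench alone.

Things in the scene. Friction and masses are not known exactly. Their poses are not given: they have to be found in the camera images.
- frame: Tray sealer's carrier frame, loose, 0.35 to 0.65 kg: upright aluminium plate 200 wide (y) x 118 tall (z) x 8 mm (x) with two openings; above it, on two blue lugs, a round steel hanging rail 12 mm thick, 310 mm long along y, blue caps 18 mm thick on its last 7 mm. Origin: middle of the underside, 150 mm below the rail's centre line. It starts standing in the stand's near slot.
- grip (a point): Middle of the frame's hanging rail, on its centre line: take the frame here, closing on the 12 mm rail across its length. The lugs (12 mm wide) join the rail 70 mm left and right of it; the plate's top edge is 32 mm below. With a moderate grip (35 N or so) it can tilt between the fingers when one end meets its hook first. Axes as frame.
- stand: Fixed steel draining stand, base 160 x 180 x 12 mm, with two slots 13 mm wide along its y between pins that reach 69 mm above the bench. The near slot, holding the frame, passes over the origin (on the bench); the far slot, 60 mm further along its x, holds the white board. The frame comes out straight up and is clear after 60 mm.
- rack: Fixed hanging rack: two aluminium posts 260 mm apart on a foot rail, one yellow snap hook clamped on the front of each, facing the robot. Origin on the bench midway between the posts, in the plane of their front faces; x points away from the robot's side, y to the left. Between the posts it is open above 30 mm; the hung frame's plate passes between the two hooks, 22 mm clear of each. Pressing one hook with over 15 N is too rough.
- rail_L (a point): Point on the rail's centre line 130 mm to the left (seen from the robot, +y) of its middle: the part that is to lie in that hook. Axes as frame. The rail may lie up to 9 mm to one side along its length.
- post_L: The left (seen from the robot, +y) post of the rack, 30 x 30 mm, 300 mm tall, carrying one hook. Origin: foot of its front face; axes as the rack. The hook is a yellow J open upward, 16 mm wide, between a clamp plate on the post and an upturned tip whose top is 30 mm above the centre of a seated rail; the slot is 24 mm wide in x, so the rail has 6 mm play either way.
- mark_L (a point): Where the centre of a seated rail lies, mid-slot in the left (seen from the robot, +y) hook, if that hook is clamped at its nominal height of 235 mm. The hooks are set by hand: each by itself really sits anywhere up to 11 mm above or below this point, and that is not measured; it has to be felt (or seen). The hook is rigid. Axes as the rack.
- keeper_L (a joint): Sprung red tongue across the mouth of the left (seen from the robot, +y) hook, hinged on the tip. 0 rad = shut, 1.15 = pushed right down. A rail pressed from above meets it about 27 mm over its seat, pushes it down and aside with about 4 to 6 N per hook (more than the frame's own weight gives), and it springs shut above the rail about 6 mm before the rail is seated. It will not open upward.
- rail_R (a point): Point on the rail's centre line 130 mm to the right (seen from the robot, -y) of its middle: the part that is to lie in that hook. Axes as frame. The rail may lie up to 9 mm to one side along its length.
- post_R: The right (seen from the robot, -y) post of the rack, 30 x 30 mm, 300 mm tall, carrying one hook. Origin: foot of its front face; axes as the rack. The hook is a yellow J open upward, 16 mm wide, between a clamp plate on the post and an upturned tip whose top is 30 mm above the centre of a seated rail; the slot is 24 mm wide in x, so the rail has 6 mm play either way.
- mark_R (a point): Where the centre of a seated rail lies, mid-slot in the right (seen from the robot, -y) hook, if that hook is clamped at its nominal height of 235 mm. The hooks are set by hand: each by itself really sits anywhere up to 11 mm above or below this point, and that is not measured; it has to be felt (or seen). The hook is rigid. Axes as the rack.
- keeper_R (a joint): Sprung red tongue across the mouth of the right (seen from the robot, -y) hook, hinged on the tip. 0 rad = shut, 1.15 = pushed right down. A rail pressed from above meets it about 27 mm over its seat, pushes it down and aside with about 4 to 6 N per hook (more than the frame's own weight gives), and it springs shut above the rail about 6 mm before the rail is seated. It will not open upward.
- board: white plastic board 8 x 150 x 100 mm standing in the stand's far slot (not to be disturbed); origin under its middle.
- pack_a: sealed clear pack of dates 130 x 180 x 40 mm lying on the bench (not to be disturbed); origin under its middle.
- pack_b: the same kind of pack, lying on top of pack_a (not to be disturbed); origin under its middle.
- tape: brown roll of packing tape, 100 mm across, 48 mm tall, on its side face (not to be disturbed); origin under its middle.
- tray: empty clear tray 110 x 150 x 40 mm (not to be disturbed); origin under its middle.
- brush: hand brush lying flat (not to be disturbed).
- marker: black marker pen, 130 mm long, 16 mm thick, lying on the bench (not to be disturbed).
Mind the look-alikes: they are no part of the job. What is shaped like the stand but blue or brown is not meant.

How it is judged (in metres and radians):
On the way, in this order (a step that is already met when the one before it is completed fails the run):
1. the frame is lifted out of the stand (z of frame in the frame of stand above 0.075 m and contact force between the fingers and frame above 1 N), for 0.1 s.
2. while still held, the rail lies down in both hooks with both keepers shut, and each hook carries it (over 2 N) (z of rail_L in the frame of mark_L between -0.014 and 0.014 m and x of rail_L in the frame of mark_L between -0.012 and 0.012 m and value of joint each of keeper_L, keeper_R below 0.15 rad and z of rail_R in the frame of mark_R between -0.014 and 0.014 m and x of rail_R in the frame of mark_R between -0.012 and 0.012 m and contact force between the fingers and frame above 1 N and contact force between frame and post_L above 2 N and contact force between frame and post_R above 2 N), for 0.3 s.
At the end, for the whole second after the job is handed in: The frame hangs at rest (under 20 mm/s), let go, its rail down in both hooks (within 14 mm of each mark in height, 12 mm across the slot), both keepers shut (under 0.15 rad), and each hook carrying it (over 0.5 N) (z of rail_L in the frame of mark_L between -0.014 and 0.014 m and x of rail_L in the frame of mark_L between -0.012 and 0.012 m and value of joint each of keeper_L, keeper_R below 0.15 rad and z of rail_R in the frame of mark_R between -0.014 and 0.014 m and x of rail_R in the frame of mark_R between -0.012 and 0.012 m and contact force between frame and post_L above 0.5 N and contact force between frame and post_R above 0.5 N and linear speed of frame below 0.02 m/s and contact force between the fingers and frame below 0.1 N); the robot touches nothing.
It fails at once if the left hook is forced: more than 15 N between the frame and that post (contact force between frame and post_L above 15 N).
It fails at once if the right hook is forced: more than 15 N between the frame and that post (contact force between frame and post_R above 15 N).
It fails at once if the frame is let go, off the stand, before both ends are in their hooks with the keepers shut (z of frame in the frame of stand above 0.045 m and contact force between the fingers and frame below 0.1 N and not (z of rail_L in the frame of mark_L between -0.014 and 0.014 m and x of rail_L in the frame of mark_L between -0.012 and 0.012 m and value of joint each of keeper_L, keeper_R below 0.15 rad and z of rail_R in the frame of mark_R between -0.014 and 0.014 m and x of rail_R in the frame of mark_R between -0.012 and 0.012 m)).
It fails at once if another thing on the bench (board, packs, tape, tray, brush, marker) is moved more than 30 mm (distance of any of board, pack_a, pack_b, tape, tray, brush, marker from where it was at the start of the episode above 0.03 m).
It also fails if it takes over 72 s, if anything falls off the work surface, if the arm or the gripper's body presses on something with over 40 N, if the wrist force passes 120 N, or if a joint passes its speed limit or range.

## Working session

There is one attempt and no reset: what is moved stays moved. The work goes in short steps, Python scripts to look and compute and a tool call to move; the robot and the scene stay as the last step left them, time stands still between calls to the robot, and variables do not carry over. Pictures are saved under pics/ and viewed, at most 12 in all, crops included, and the job is handed in when it is done.

Besides the shell and the picture viewer there is one more tool, called after ">>>" as name(argument=value, ...) on one line, values as JSON. play_rows: Moves the arm, as the interface text tells. Its arguments: {"type":"object","properties":{"motion":{"type":"array"},"jaw":{"type":"number"}},"required":["motion"]}

```bash
mkdir -p pics
cat > h.py <<'E'
import numpy as np, cv2
from station import observe, optics, job, env
def pix(name,P):
    c=optics.calibration(name);T=np.array(c["world_to_cam"]);K=np.array(c["intrinsics"])
    q=np.atleast_2d(P)@T[:3,:3].T+T[:3,3]; s=q[:,:2]/q[:,2:]; s=s*(1+c["k1"]*(s**2).sum(1,keepdims=True))
    return s@K[:2,:2].T+K[:2,2]
def ray(name,uv):
    c=optics.calibration(name);T=np.array(c["world_to_cam"]);K=np.array(c["intrinsics"])
    n=cv2.undistortPoints(np.float64([[uv]]),K,np.float64([c["k1"],0,0,0]))[0,0]
    R=T[:3,:3]; return -R.T@T[:3,3], R.T@np.array([n[0],n[1],1])
def onz(name,uv,z):
    o,d=ray(name,uv); return o+d*(z-o[2])/d[2]
E
python3 - <<'E'
from h import *
for n in("scene","top"):
    cv2.imwrite(f"pics/{n}0.png",cv2.resize(optics.snapshot(n)[:,:,::-1],(800,600),interpolation=cv2.INTER_CUBIC))
    print(n,ray(n,(256,192)))
print(observe(), env.tip_extent)
E
```

```text
scene (array([ 0.84633399, -0.74677732,  1.37555781]), array([-0.30104621,  0.43457965, -0.84892899]))
top (array([ 0.20270982, -0.10620076,  1.55829441]), array([ 0.13782504,  0.01106743, -0.99046503]))
{'clock': 0.1, 'joint_positions': array([62.53102477, 19.06605835, -3.70638105, 83.69900998,  1.23692166,
       77.34351901, -5.07027297]), 'joint_vel': array([ 0.00038731, -0.05204663, -0.06500091, -0.08028732,  0.02787917,
       -0.07717592,  0.02680848]), 'effort': array([ 4.54302590e-04, -6.26744485e+01,  4.83982405e-02, -3.92433429e+01,
        1.63887808e-02,  6.85516570e-03, -2.38794252e-05]), 'ee_pos': array([ 0.27554993, -0.56064133,  0.24463866]), 'tcp_rot': array([-1.79931271e+02,  2.65514965e-03,  2.61747889e+01]), 'force': array([0.45440041, 0.87182564, 0.73970403]), 'ft_torque': array([ 0.00274606, -0.02861295,  0.05257518]), 'gripper_force': 0.0, 'gripper_width': 0.08563114568099976} 0.014
```

View pics/scene0.png

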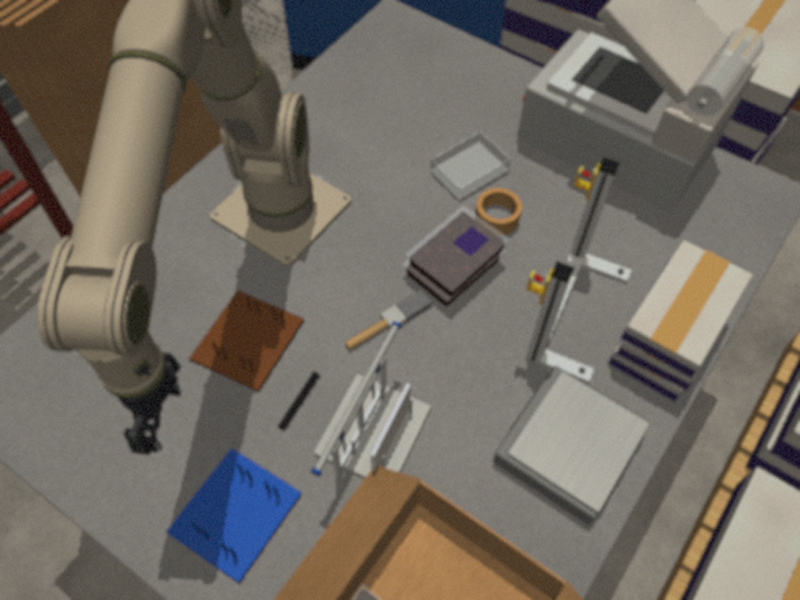

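View pics/top0.png

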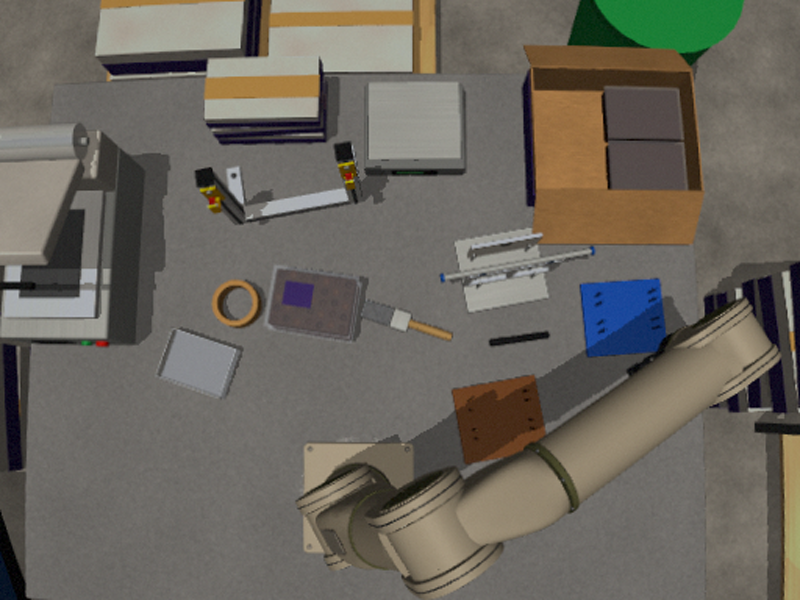

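The frame is in the pale steel stand: scene about (370,420), top about (500,270). The blue stand at top (622,318) and the brown one at (498,418) are empty look-alikes. The rail's blue caps are at top (443,278) and (593,250), and the rack's yellow hooks are at top (212,200) and (349,175). I'll confirm this in one enlarged composite and find the colour blobs.

Run:
```python
from h import *
crops={"top":[(270,145,120,90),(115,80,120,90)],"scene":[(190,200,100,75),(330,90,80,60)]}
rows=[]
for n in("scene","top"):
    im=np.mean([optics.snapshot(n).astype(float) for _ in range(3)],0).astype(np.uint8)
    np.save(f"{n}.npy",im)
    rows.append(np.hstack([cv2.resize(im[y:y+h,x:x+w,::-1],(400,300),interpolation=cv2.INTER_CUBIC) for x,y,w,h in crops[n]]))
    hsv=cv2.cvtColor(im,cv2.COLOR_RGB2HSV)
    for c,lo,hi in(("blue",(105,120,50),(125,255,255)),("yel",(22,150,90),(32,255,255)),("red",(172,150,70),(180,255,255)),("red0",(0,180,70),(5,255,255))):
        m=cv2.inRange(hsv,lo,hi); k,_,s,ce=cv2.connectedComponentsWithStats(m)
        print(n,c,[(s[i,4],ce[i].round(1).tolist(),s[i,:4].tolist()) for i in range(1,k) if 3<=s[i,4]<150])
cv2.imwrite("pics/comp.png",np.vstack(rows))
```

```text
scene blue [(np.int32(11), [201.8, 301.4], [200, 300, 5, 4])]
scene yel [(np.int32(6), [382.5, 106.5], [382, 105, 2, 4]), (np.int32(3), [380.3, 111.0], [380, 110, 2, 3]), (np.int32(31), [373.9, 117.3], [370, 114, 9, 7]), (np.int32(9), [351.8, 175.9], [350, 173, 4, 7]), (np.int32(3), [340.3, 175.3], [340, 175, 2, 2]), (np.int32(32), [343.9, 183.8], [340, 181, 9, 7])]
scene red []
scene red0 [(np.int32(5), [374.6, 110.8], [374, 110, 2, 3]), (np.int32(3), [16.7, 131.0], [16, 130, 2, 3]), (np.int32(5), [344.2, 177.8], [343, 177, 3, 3])]
top blue [(np.int32(9), [379.0, 159.8], [378, 158, 3, 5]), (np.int32(10), [282.6, 177.4], [282, 175, 3, 5])]
top yel [(np.int32(23), [220.9, 104.6], [216, 103, 11, 4]), (np.int32(9), [223.2, 116.1], [221, 115, 6, 3]), (np.int32(24), [132.6, 120.6], [128, 119, 10, 4]), (np.int32(8), [138.9, 126.9], [138, 126, 3, 3]), (np.int32(12), [135.3, 131.8], [133, 131, 6, 3])]
top red []
top red0 [(np.int32(13), [222.6, 112.2], [221, 111, 4, 4]), (np.int32(10), [134.9, 128.2], [134, 127, 3, 4]), (np.int32(18), [64.7, 219.5], [62, 218, 7, 4])]
```

View pics/comp.png

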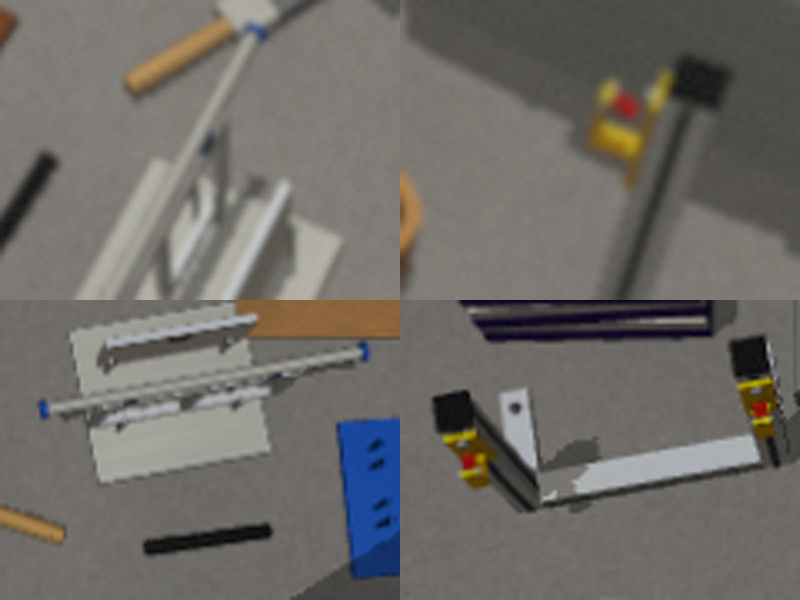

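Run:
```python
from h import *
def tri(a,b):
    (o1,d1),(o2,d2)=ray("top",a),ray("scene",b)
    d1/=np.linalg.norm(d1);d2/=np.linalg.norm(d2)
    s=np.linalg.lstsq(np.c_[d1,-d2],o2-o1,rcond=None)[0]
    p,q=o1+s[0]*d1,o2+s[1]*d2; return ((p+q)/2).round(4),round(np.linalg.norm(p-q),4)
A=tri((282.6,177.4),(254.2,208));B=tri((379,159.8),(201.8,301.4));print("caps",A,B,np.linalg.norm(A[0]-B[0]))
for z in(.156,.162):
    a,b=onz("top",(282.6,177.4),z),onz("top",(379,159.8),z);print(z,a,b,(a+b)/2,np.linalg.norm(a-b),np.degrees(np.arctan2(*( (a-b)[:2]*[-1,1]))))
print("redL",tri((134.9,128.2),(374.6,110.8)),"redR",tri((222.6,112.2),(344.2,177.8)))
# black post tops
for n,rs in(("top",[(120,105,25,20),(208,84,25,22)]),("scene",[(380,98,20,16),(348,165,20,16)])):
    im=np.load(n+".npy")
    for x,y,w,h in rs:
        m=(im[y:y+h,x:x+w].max(2)<45).astype(np.uint8); k,_,s,ce=cv2.connectedComponentsWithStats(m); i=1+np.argmax(s[1:,4])
        uv=ce[i]+[x,y]; print(n,uv,s[i],onz(n,uv,.3).round(4), "yellow tops")
print("tipL",tri((135.3,131.8),(370.7,107.5)),"tipR",tri((223.2,116.1),(340.3,175.3)))
```

```text
caps (array([ 0.4421, -0.1716,  0.1605]), np.float64(0.0007)) (array([ 0.4948, -0.4713,  0.1647]), np.float64(0.0015)) 0.3043271594846572
0.156 [ 0.44260035 -0.1720384   0.156     ] [ 0.49712833 -0.47305033  0.156     ] [ 0.46986434 -0.32254437  0.156     ] 0.30591090453018777 10.267723202215524
0.162 [ 0.44157393 -0.1717567   0.162     ] [ 0.4958686  -0.47148069  0.162     ] [ 0.46872127 -0.3216187   0.162     ] 0.30460200291186823 10.267723202215533
redL (array([0.5722, 0.2616, 0.259 ]), np.float64(0.0029)) redR (array([0.6184, 0.0044, 0.2558]), np.float64(0.0028))
top [132.30201342 113.94630872] [  5   2  20  17 149] [0.6041 0.2607 0.3   ] yellow tops
top [219.56034483  96.87931034] [  6   7  12  13 116] [0.651  0.0108 0.3   ] yellow tops
scene [389.45205479 106.04109589] [ 5  4 10  9 73] [0.6074 0.2637 0.3   ] yellow tops
scene [359.34615385 173.8974359 ] [ 6  4 12 11 78] [0.6525 0.0074 0.3   ] yellow tops
tipL (array([0.559 , 0.2575, 0.2685]), np.float64(0.0022)) tipR (array([0.606 , 0.0026, 0.2591]), np.float64(0.0016))
```

The rail middle comes out at (0.469, -0.322, 0.162) with yaw 10.3°. The cap spacing is 0.304 m (expected about 0.303), and the height matches a frame standing in the near slot. The rack's yaw is about 10.4°, with the mouth middle near (0.597, 0.131). The left hook looks about 3 mm high and the right one about 3 mm low. Moving above the rail now.

>>> play_rows(motion=[{"x": 0.055, "y": -0.025}, {"x": 0.056, "y": -0.026}, {"x": 0.056, "y": -0.026}, {"x": 0.056, "y": -0.026}, {"x": 0.056, "y": -0.026}], jaw=0)

```text
invalid input at $.motion[0]: expected keys x, y, z, rx, ry, rz
```

>>> play_rows(motion=[{"rz": -10.5}, {"rz": -10.5}, {"rz": -10.5}, {"rz": -10.5}, {"rz": -10.5}])

```text
invalid input at $.motion[0]: expected keys x, y, z, rx, ry, rz
```

>>> play_rows(motion=[{"rz": -10}, {"rz": -10}, {"rz": -1.6}, {}, {}])

```text
invalid input at $.motion[0]: expected keys x, y, z, rx, ry, rz
```

>>> play_rows(motion=[{"x": 0.055, "y": -0.025, "z": 0, "rx": 0, "ry": 0, "rz": 0}, {"x": 0.056, "y": -0.026, "z": 0, "rx": 0, "ry": 0, "rz": 0}, {"x": 0.056, "y": -0.026, "z": 0, "rx": 0, "ry": 0, "rz": 0}, {"x": 0.056, "y": -0.026, "z": 0, "rx": 0, "ry": 0, "rz": 0}, {"x": 0.056, "y": -0.026, "z": 0, "rx": 0, "ry": 0, "rz": 0}], jaw=0)

```text
clock: 1.02
ee_pos: [0.4702, -0.3205, 0.2456]
tcp_rot: [180.0, -0.0, 26.2]
force: [1.0, -1.4, -0.4]
gripper_width: 0.0856
gripper_force: 0.0
```

>>> play_rows(motion=[{"x": 0, "y": 0, "z": 0, "rx": 0, "ry": 0, "rz": -10.5}, {"x": 0, "y": 0, "z": 0, "rx": 0, "ry": 0, "rz": -10.5}, {"x": 0, "y": 0, "z": 0, "rx": 0, "ry": 0, "rz": -10.5}, {"x": 0, "y": 0, "z": 0, "rx": 0, "ry": 0, "rz": -10.5}, {"x": 0, "y": 0, "z": 0, "rx": 0, "ry": 0, "rz": -10.5}])

```text
clock: 1.65
ee_pos: [0.4692, -0.3221, 0.2454]
tcp_rot: [180.0, 0.0, 79.0]
force: [0.6, 0.1, -0.7]
gripper_width: 0.0853
gripper_force: 0.0
```

>>> play_rows(motion=[{"x": 0, "y": 0, "z": 0, "rx": 0, "ry": 0, "rz": -10}, {"x": 0, "y": 0, "z": 0, "rx": 0, "ry": 0, "rz": -10}, {"x": 0, "y": 0, "z": 0, "rx": 0, "ry": 0, "rz": -1.6}, {"x": 0, "y": 0, "z": 0, "rx": 0, "ry": 0, "rz": 0}, {"x": 0, "y": 0, "z": 0, "rx": 0, "ry": 0, "rz": 0}])

```text
clock: 2.28
ee_pos: [0.4692, -0.3221, 0.2454]
tcp_rot: [180.0, 0.0, 100.1]
force: [0.2, -0.9, 0.8]
gripper_width: 0.0855
gripper_force: 0.0
```

>>> play_rows(motion=[{"x": 0, "y": 0, "z": 0.03, "rx": 0, "ry": 0, "rz": -0.2}, {"x": 0, "y": 0, "z": 0.03, "rx": 0, "ry": 0, "rz": 0}, {"x": 0, "y": 0, "z": 0.018, "rx": 0, "ry": 0, "rz": 0}, {"x": 0, "y": 0, "z": 0.01, "rx": 0, "ry": 0, "rz": 0}, {"x": 0, "y": 0, "z": 0, "rx": 0, "ry": 0, "rz": 0}])

```text
clock: 2.9
ee_pos: [0.4692, -0.3221, 0.1573]
tcp_rot: [-180.0, -0.0, 100.5]
force: [-0.5, -1.0, 0.2]
gripper_width: 0.0858
gripper_force: 0.0
```

Run:
```python
from h import *
cr={"scene":(180,180,120,120),"top":(260,120,140,100)}
o=[]
for n,(x,y,w,h) in cr.items():
    im=optics.snapshot(n)[y:y+h,x:x+w,::-1]; o.append(cv2.resize(im,(400,480),interpolation=cv2.INTER_CUBIC) if n=="scene" else cv2.resize(cv2.resize(im,(400,286),interpolation=cv2.INTER_CUBIC),(400,286)))
o[1]=np.vstack([o[1],np.zeros((194,400,3),np.uint8)])
cv2.imwrite("pics/grip.png",np.hstack(o))
```

```text
(no output)
```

View pics/grip.png

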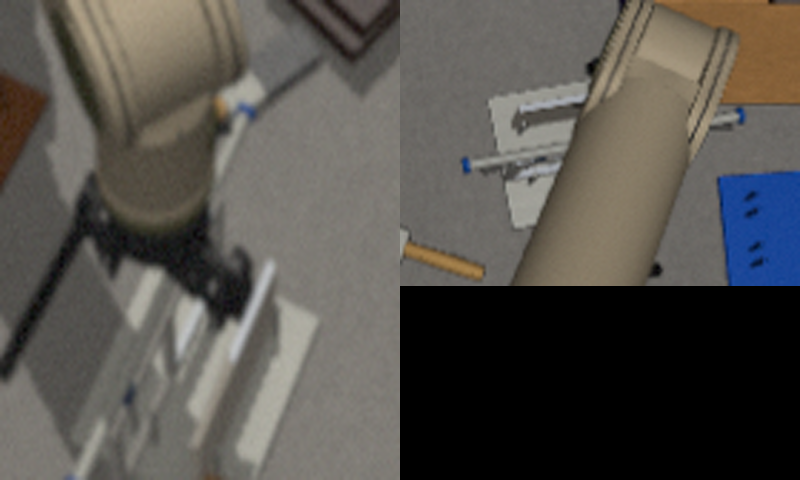

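The open fingers straddle the middle of the rail; scene crop: caps at (245,110) and (75,478), gripper at about (190,250). Closing now.

>>> play_rows(motion=[{"x": 0, "y": 0, "z": 0, "rx": 0, "ry": 0, "rz": 0}, {"x": 0, "y": 0, "z": 0, "rx": 0, "ry": 0, "rz": 0}, {"x": 0, "y": 0, "z": 0, "rx": 0, "ry": 0, "rz": 0}, {"x": 0, "y": 0, "z": 0, "rx": 0, "ry": 0, "rz": 0}, {"x": 0, "y": 0, "z": 0, "rx": 0, "ry": 0, "rz": 0}], jaw=1)

```text
clock: 3.62
ee_pos: [0.4693, -0.3221, 0.1575]
tcp_rot: [180.0, 0.0, 100.5]
force: [0.1, 1.1, 1.9]
gripper_width: 0.01
gripper_force: 58.4
```

>>> play_rows(motion=[{"x": 0, "y": 0, "z": 0, "rx": 0, "ry": 0, "rz": 0}, {"x": 0, "y": 0, "z": 0, "rx": 0, "ry": 0, "rz": 0}, {"x": 0, "y": 0, "z": 0, "rx": 0, "ry": 0, "rz": 0}, {"x": 0, "y": 0, "z": -0.002, "rx": 0, "ry": 0, "rz": 0}, {"x": 0, "y": 0, "z": -0.002, "rx": 0, "ry": 0, "rz": 0}])

```text
clock: 4.25
ee_pos: [0.4686, -0.3218, 0.1605]
tcp_rot: [-179.9, -0.1, 100.5]
force: [0.3, -0.2, -6.1]
gripper_width: 0.01
gripper_force: 58.4
```

>>> play_rows(motion=[{"x": 0, "y": 0, "z": -0.02, "rx": 0, "ry": 0, "rz": 0}, {"x": 0, "y": 0, "z": -0.03, "rx": 0, "ry": 0, "rz": 0}, {"x": 0, "y": 0, "z": -0.035, "rx": 0, "ry": 0, "rz": 0}, {"x": 0, "y": 0, "z": -0.035, "rx": 0, "ry": 0, "rz": 0}, {"x": 0, "y": 0, "z": -0.03, "rx": 0, "ry": 0, "rz": 0}])

```text
clock: 4.88
ee_pos: [0.469, -0.322, 0.3122]
tcp_rot: [-180.0, -0.0, 100.5]
force: [0.0, -0.8, -5.7]
gripper_width: 0.01
gripper_force: 58.8
```

>>> play_rows(motion=[{"x": 0.02, "y": 0, "z": 0, "rx": 0, "ry": 0, "rz": 0}, {"x": 0.04, "y": 0, "z": 0, "rx": 0, "ry": 0, "rz": 0}, {"x": 0.05, "y": 0, "z": 0, "rx": 0, "ry": 0, "rz": 0}, {"x": 0.05, "y": 0, "z": 0, "rx": 0, "ry": 0, "rz": 0}, {"x": 0.05, "y": 0, "z": 0, "rx": 0, "ry": 0, "rz": 0}])

```text
clock: 5.5
ee_pos: [0.4296, -0.113, 0.3097]
tcp_rot: [-179.9, -0.0, 100.5]
force: [0.9, 1.2, -4.4]
gripper_width: 0.0097
gripper_force: 58.7
```

>>> play_rows(motion=[{"x": 0.05, "y": 0.01, "z": 0, "rx": 0, "ry": 0, "rz": 0}, {"x": 0.05, "y": 0.02, "z": 0, "rx": 0, "ry": 0, "rz": 0}, {"x": 0.05, "y": 0.02, "z": 0, "rx": 0, "ry": 0, "rz": 0}, {"x": 0.04, "y": 0.02, "z": 0, "rx": 0, "ry": 0, "rz": 0}, {"x": 0.02, "y": 0.02, "z": 0, "rx": 0, "ry": 0, "rz": 0}])

```text
clock: 6.12
ee_pos: [0.4799, 0.1106, 0.3101]
tcp_rot: [-179.9, 0.0, 100.7]
force: [1.4, -1.4, -5.3]
gripper_width: 0.0102
gripper_force: 58.9
```

>>> play_rows(motion=[{"x": 0, "y": 0.02, "z": 0, "rx": 0, "ry": 0, "rz": 0}, {"x": 0, "y": 0.025, "z": 0, "rx": 0, "ry": 0, "rz": 0.2}, {"x": 0, "y": 0.02, "z": 0, "rx": 0, "ry": 0, "rz": 0}, {"x": 0, "y": 0.015, "z": 0, "rx": 0, "ry": 0, "rz": 0}, {"x": 0, "y": 0, "z": 0, "rx": 0, "ry": 0, "rz": 0}])

```text
clock: 6.75
ee_pos: [0.5593, 0.1223, 0.3095]
tcp_rot: [-179.8, -0.0, 100.3]
force: [-0.3, -0.4, -6.3]
gripper_width: 0.0097
gripper_force: 59.0
```

Run:
```python
from h import *
o=[]
for n,(x,y,w,h) in {"scene":(290,70,120,180),"top":(100,70,160,120)}.items():
    im=np.mean([optics.snapshot(n).astype(float) for _ in range(3)],0).astype(np.uint8); np.save(n+"2.npy",im)
    c=cv2.resize(im[y:y+h,x:x+w,::-1],(400,400*h//w),interpolation=cv2.INTER_CUBIC); o.append(np.vstack([c,np.zeros((600-c.shape[0],400,3),np.uint8)]))
    hsv=cv2.cvtColor(im,cv2.COLOR_RGB2HSV); m=cv2.inRange(hsv,(105,120,50),(125,255,255)); k,_,s,ce=cv2.connectedComponentsWithStats(m)
    print(n,[(s[i,4],ce[i].round(1).tolist()) for i in range(1,k) if 3<=s[i,4]<150])
cv2.imwrite("pics/rack.png",np.hstack(o)); s=observe();print(s["ee_pos"],s["tcp_rot"],s["force"],s["ft_torque"])
```

```text
scene [(np.int32(16), [331.1, 166.9])]
top [(np.int32(16), [232.1, 116.6]), (np.int32(15), [125.2, 137.0])]
[0.5595161  0.12165554 0.31138641] [1.79993573e+02 3.79310979e-02 1.00277362e+02] [-0.23597523  0.02827557 -5.47902071] [0.02373674 0.03359369 0.01395345]
```

View pics/rack.png

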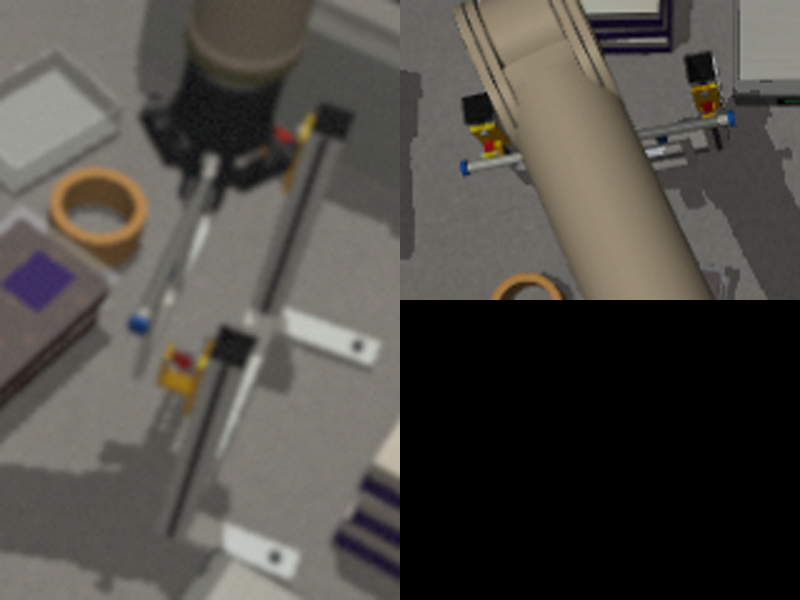

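Run:
```python
from h import *
L=onz("top",(125.2,137.0),.315);R=onz("top",(232.1,116.6),.315);m=(L+R)/2
print(L,R,m,np.linalg.norm(L-R),np.degrees(np.arctan2(-(L-R)[0],(L-R)[1])))
print(onz("scene",(331.1,166.9),.315))
```

```text
[0.53239141 0.27344222 0.315     ] [ 0.58756309 -0.02635575  0.315     ] [0.55997725 0.12354324 0.315     ] 0.3048323074605127 10.427445409770614
[ 0.5847201  -0.02658167  0.315     ]
```

>>> play_rows(motion=[{"x": 0, "y": 0.012, "z": 0, "rx": 0, "ry": 0, "rz": 0}, {"x": 0, "y": 0.014, "z": 0, "rx": 0, "ry": 0, "rz": 0}, {"x": 0, "y": 0.008, "z": 0, "rx": 0, "ry": 0, "rz": -0.1}, {"x": 0, "y": 0.003, "z": 0, "rx": 0, "ry": 0, "rz": 0}, {"x": 0, "y": 0, "z": 0, "rx": 0, "ry": 0, "rz": 0}])

```text
clock: 7.68
ee_pos: [0.5964, 0.1285, 0.3112]
tcp_rot: [-180.0, -0.0, 100.4]
force: [-0.3, -0.4, -6.4]
gripper_width: 0.0099
gripper_force: 59.1
```

>>> play_rows(motion=[{"x": 0, "y": 0, "z": 0.01, "rx": 0, "ry": 0, "rz": 0}, {"x": 0, "y": 0, "z": 0.015, "rx": 0, "ry": 0, "rz": 0}, {"x": 0, "y": 0, "z": 0.01, "rx": 0, "ry": 0, "rz": 0}, {"x": 0, "y": 0, "z": 0.004, "rx": 0, "ry": 0, "rz": 0}, {"x": 0, "y": 0, "z": 0, "rx": 0, "ry": 0, "rz": 0}])

```text
clock: 8.3
ee_pos: [0.5964, 0.1282, 0.2721]
tcp_rot: [-180.0, 0.0, 100.4]
force: [0.1, -1.5, -4.7]
gripper_width: 0.0099
gripper_force: 59.0
```

```bash
cat > st.py <<'E'
from h import *
s=observe();R=cv2.Rodrigues(np.radians([0,0,10.4]))[0]
print(s["clock"],s["ee_pos"].round(4),s["tcp_rot"].round(2),"F' ",(R.T@s["force"]).round(2),"T' ",(R.T@s["ft_torque"]).round(3))
E
python3 st.py
```

```text
8.3 [0.5964 0.1282 0.2721] [-179.98    0.    100.37] F'  [-0.18 -1.47 -4.67] T'  [-0.019  0.015 -0.006]
```

>>> play_rows(motion=[{"x": 0, "y": 0, "z": 0.001, "rx": 0, "ry": 0, "rz": 0}, {"x": 0, "y": 0, "z": 0.001, "rx": 0, "ry": 0, "rz": 0}, {"x": 0, "y": 0, "z": 0.001, "rx": 0, "ry": 0, "rz": 0}, {"x": 0, "y": 0, "z": 0.001, "rx": 0, "ry": 0, "rz": 0}, {"x": 0, "y": 0, "z": 0.001, "rx": 0, "ry": 0, "rz": 0}])

```text
clock: 8.93
ee_pos: [0.5965, 0.1283, 0.2672]
tcp_rot: [180.0, 0.0, 100.4]
force: [-0.3, 1.4, -5.6]
gripper_width: 0.0102
gripper_force: 59.0
```

```bash
python3 st.py
```

```text
8.925 [0.5965 0.1283 0.2672] [180.     0.   100.37] F'  [ 0.    1.46 -5.64] T'  [-0.022  0.036 -0.021]
```

>>> play_rows(motion=[{"x": 0, "y": 0, "z": 0.001, "rx": 0, "ry": 0, "rz": 0}, {"x": 0, "y": 0, "z": 0.001, "rx": 0, "ry": 0, "rz": 0}, {"x": 0, "y": 0, "z": 0.001, "rx": 0, "ry": 0, "rz": 0}, {"x": 0, "y": 0, "z": 0, "rx": 0, "ry": 0, "rz": 0}, {"x": 0, "y": 0, "z": 0, "rx": 0, "ry": 0, "rz": 0}])

```text
clock: 9.55
ee_pos: [0.5965, 0.1283, 0.2643]
tcp_rot: [180.0, 0.0, 100.4]
force: [0.6, -0.5, -5.2]
gripper_width: 0.0099
gripper_force: 59.0
```

```bash
python3 st.py
```

```text
9.55 [0.5965 0.1283 0.2643] [1.7999e+02 1.0000e-02 1.0037e+02] F'  [ 0.48 -0.64 -5.25] T'  [-0.004 -0.075  0.009]
```

>>> play_rows(motion=[{"x": 0, "y": 0, "z": 0.001, "rx": 0, "ry": 0, "rz": 0}, {"x": 0, "y": 0, "z": 0.001, "rx": 0, "ry": 0, "rz": 0}, {"x": 0, "y": 0, "z": 0.001, "rx": 0, "ry": 0, "rz": 0}, {"x": 0, "y": 0, "z": 0, "rx": 0, "ry": 0, "rz": 0}, {"x": 0, "y": 0, "z": 0, "rx": 0, "ry": 0, "rz": 0}])

```text
clock: 10.18
ee_pos: [0.5965, 0.1283, 0.2614]
tcp_rot: [180.0, 0.0, 100.4]
force: [0.9, -0.0, -4.8]
gripper_width: 0.0098
gripper_force: 59.1
```

```bash
python3 st.py
```

```text
10.175 [0.5965 0.1283 0.2614] [1.7999e+02 1.0000e-02 1.0037e+02] F'  [ 0.86 -0.16 -4.81] T'  [ 0.061 -0.027 -0.056]
```

>>> play_rows(motion=[{"x": 0, "y": 0, "z": 0.001, "rx": 0, "ry": 0, "rz": 0}, {"x": 0, "y": 0, "z": 0.001, "rx": 0, "ry": 0, "rz": 0}, {"x": 0, "y": 0, "z": 0, "rx": 0, "ry": 0, "rz": 0}, {"x": 0, "y": 0, "z": 0, "rx": 0, "ry": 0, "rz": 0}, {"x": 0, "y": 0, "z": 0, "rx": 0, "ry": 0, "rz": 0}])

```text
clock: 10.8
ee_pos: [0.5968, 0.1283, 0.2603]
tcp_rot: [179.9, 0.0, 100.4]
force: [-1.8, -2.0, 5.4]
gripper_width: 0.0099
gripper_force: 60.3
```

```bash
python3 st.py
```

```text
10.8 [0.5968 0.1283 0.2603] [1.7991e+02 2.0000e-02 1.0036e+02] F'  [-2.1  -1.67  5.43] T'  [-0.088  0.426  0.043]
```

>>> play_rows(motion=[{"x": 0, "y": 0, "z": 0.001, "rx": 0, "ry": 0, "rz": 0}, {"x": 0, "y": 0, "z": 0.001, "rx": 0, "ry": 0, "rz": 0}, {"x": 0, "y": 0, "z": 0, "rx": 0, "ry": 0, "rz": 0}, {"x": 0, "y": 0, "z": 0, "rx": 0, "ry": 0, "rz": 0}, {"x": 0, "y": 0, "z": 0, "rx": 0, "ry": 0, "rz": 0}])

```text
clock: 11.42
ee_pos: [0.5972, 0.1284, 0.2588]
tcp_rot: [179.8, 0.0, 100.4]
force: [-0.3, -1.5, 7.3]
gripper_width: 0.0097
gripper_force: 60.6
```

```bash
python3 st.py
```

```text
11.425 [0.5972 0.1284 0.2588] [1.7984e+02 1.0000e-02 1.0036e+02] F'  [-0.59 -1.45  7.29] T'  [-0.07   0.189  0.086]
```

>>> play_rows(motion=[{"x": 0, "y": 0, "z": 0.001, "rx": 0, "ry": 0, "rz": 0}, {"x": 0, "y": 0, "z": 0, "rx": 0, "ry": 0, "rz": 0}, {"x": 0, "y": 0, "z": 0, "rx": 0, "ry": 0, "rz": 0}, {"x": 0, "y": 0, "z": 0, "rx": 0, "ry": 0, "rz": 0}, {"x": 0, "y": 0, "z": 0, "rx": 0, "ry": 0, "rz": 0}])

```text
clock: 12.05
ee_pos: [0.5974, 0.1285, 0.2579]
tcp_rot: [179.8, 0.0, 100.4]
force: [0.1, -1.5, 8.7]
gripper_width: 0.0098
gripper_force: 60.7
```

```bash
python3 st.py
python3 - <<'E'
from h import *
o=[]
for n,(x,y,w,h) in {"scene":(320,80,80,120),"top":(110,80,130,80)}.items():
    im=np.mean([optics.snapshot(n).astype(float) for _ in range(3)],0).astype(np.uint8)
    c=cv2.resize(im[y:y+h,x:x+w,::-1],(400,400*h//w),interpolation=cv2.INTER_CUBIC); o.append(np.vstack([c,np.zeros((600-c.shape[0],400,3),np.uint8)]))
    hsv=cv2.cvtColor(im,cv2.COLOR_RGB2HSV); m=cv2.inRange(hsv,(105,120,50),(125,255,255)); k,_,s,ce=cv2.connectedComponentsWithStats(m)
    print(n,[(s[i,4],ce[i].round(1).tolist(),onz(n,ce[i],.263).round(4)) for i in range(1,k) if 3<=s[i,4]<150])
cv2.imwrite("pics/press.png",np.hstack(o))
E
```

```text
12.05 [0.5974 0.1285 0.2579] [1.7981e+02 1.0000e-02 1.0036e+02] F'  [-0.2  -1.53  8.65] T'  [-0.08   0.066  0.154]
scene [(np.int32(12), [197.2, 34.1], array([-0.062 ,  0.2104,  0.263 ])), (np.int32(12), [342.3, 184.5], array([ 0.6257, -0.0232,  0.263 ]))]
top [(np.int32(14), [231.1, 109.6], array([ 0.625 , -0.0201,  0.263 ])), (np.int32(12), [128.5, 129.0], array([0.5702, 0.2806, 0.263 ]))]
```

View pics/press.png

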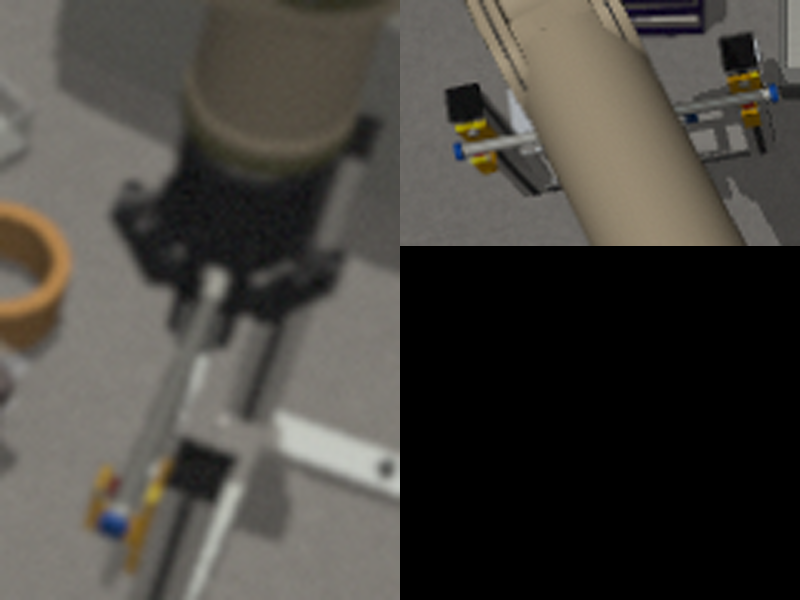

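The picture shows the rail between tip and clamp in the right hook (scene crop cap at (113,522)), and over the left hook at top crop (480,150). The moment is balanced, so both keepers are being pushed. Continuing gently.

>>> play_rows(motion=[{"x": 0, "y": 0, "z": 0.001, "rx": 0, "ry": 0, "rz": 0}, {"x": 0, "y": 0, "z": 0.001, "rx": 0, "ry": 0, "rz": 0}, {"x": 0, "y": 0, "z": 0, "rx": 0, "ry": 0, "rz": 0}, {"x": 0, "y": 0, "z": 0, "rx": 0, "ry": 0, "rz": 0}, {"x": 0, "y": 0, "z": 0, "rx": 0, "ry": 0, "rz": 0}])

```text
clock: 12.98
ee_pos: [0.5978, 0.1286, 0.2562]
tcp_rot: [179.7, 0.0, 100.4]
force: [2.4, -1.4, 8.7]
gripper_width: 0.0102
gripper_force: 60.9
```

```bash
python3 st.py
```

```text
12.975 [0.5978 0.1286 0.2562] [179.75   0.   100.36] F'  [ 2.09 -1.78  8.69] T'  [-0.031 -0.236  0.17 ]
```

>>> play_rows(motion=[{"x": 0, "y": 0, "z": 0.001, "rx": 0, "ry": 0, "rz": 0}, {"x": 0, "y": 0, "z": 0.001, "rx": 0, "ry": 0, "rz": 0}, {"x": 0, "y": 0, "z": 0.001, "rx": 0, "ry": 0, "rz": 0}, {"x": 0, "y": 0, "z": 0, "rx": 0, "ry": 0, "rz": 0}, {"x": 0, "y": 0, "z": 0, "rx": 0, "ry": 0, "rz": 0}])

```text
clock: 13.6
ee_pos: [0.5981, 0.1287, 0.2534]
tcp_rot: [179.7, -0.0, 100.4]
force: [2.4, -2.2, 9.2]
gripper_width: 0.0096
gripper_force: 61.0
```

```bash
python3 st.py
```

```text
13.6 [0.5981 0.1287 0.2534] [ 1.7970e+02 -1.0000e-02  1.0036e+02] F'  [ 1.92 -2.59  9.15] T'  [ 0.142 -0.488  0.31 ]
```

>>> play_rows(motion=[{"x": 0, "y": 0, "z": 0.001, "rx": 0, "ry": 0, "rz": 0}, {"x": 0, "y": 0, "z": 0.001, "rx": 0, "ry": 0, "rz": 0}, {"x": 0, "y": 0, "z": 0.001, "rx": 0, "ry": 0, "rz": 0}, {"x": 0, "y": 0, "z": 0, "rx": 0, "ry": 0, "rz": 0}, {"x": 0, "y": 0, "z": 0, "rx": 0, "ry": 0, "rz": 0}])

```text
clock: 14.22
ee_pos: [0.5984, 0.129, 0.2501]
tcp_rot: [179.7, -0.0, 100.4]
force: [6.5, 0.1, 5.5]
gripper_width: 0.0097
gripper_force: 60.9
```

```bash
python3 st.py
```

```text
14.225 [0.5984 0.129  0.2501] [ 1.7966e+02 -5.0000e-02  1.0036e+02] F'  [ 6.42 -1.07  5.46] T'  [ 0.341 -1.308  0.123]
```

>>> play_rows(motion=[{"x": 0, "y": 0, "z": 0.001, "rx": 0, "ry": 0, "rz": 0}, {"x": 0, "y": 0, "z": 0.001, "rx": 0, "ry": 0, "rz": 0}, {"x": 0, "y": 0, "z": 0.001, "rx": 0, "ry": 0, "rz": 0}, {"x": 0, "y": 0, "z": 0, "rx": 0, "ry": 0, "rz": 0}, {"x": 0, "y": 0, "z": 0, "rx": 0, "ry": 0, "rz": 0}])

```text
clock: 14.85
ee_pos: [0.5964, 0.1286, 0.2454]
tcp_rot: [180.0, -0.0, 100.4]
force: [1.4, 0.9, -0.1]
gripper_width: 0.0099
gripper_force: 60.1
```

```bash
python3 st.py
```

```text
14.85 [0.5964 0.1286 0.2454] [ 1.7999e+02 -1.0000e-02  1.0039e+02] F'  [ 1.51  0.69 -0.07] T'  [ 0.658 -0.125  0.008]
```

>>> play_rows(motion=[{"x": 0, "y": 0, "z": 0.001, "rx": 0, "ry": 0, "rz": 0}, {"x": 0, "y": 0, "z": 0.001, "rx": 0, "ry": 0, "rz": 0}, {"x": 0, "y": 0, "z": 0, "rx": 0, "ry": 0, "rz": 0}, {"x": 0, "y": 0, "z": 0, "rx": 0, "ry": 0, "rz": 0}, {"x": 0, "y": 0, "z": 0, "rx": 0, "ry": 0, "rz": 0}])

```text
clock: 15.48
ee_pos: [0.5969, 0.1286, 0.244]
tcp_rot: [179.9, -0.0, 100.4]
force: [0.5, 2.0, 6.3]
gripper_width: 0.0102
gripper_force: 60.6
```

```bash
python3 st.py
```

```text
15.475 [0.5969 0.1286 0.244 ] [ 1.7991e+02 -1.0000e-02  1.0038e+02] F'  [0.82 1.87 6.26] T'  [ 0.692 -0.322 -0.031]
```

```bash
cat > look.py <<'E'
import sys
from h import *
o=[];C={}
for n,rs in {"scene":[(320,150,50,50)],"top":[(118,92,50,50),(200,85,50,50)]}.items():
    im=np.mean([optics.snapshot(n).astype(float) for _ in range(4)],0).astype(np.uint8)
    for x,y,w,h in rs: o.append(cv2.resize(im[y:y+h,x:x+w,::-1],(266,266),interpolation=cv2.INTER_CUBIC))
    hsv=cv2.cvtColor(im,cv2.COLOR_RGB2HSV); m=cv2.inRange(hsv,(105,120,50),(125,255,255)); k,_,s,ce=cv2.connectedComponentsWithStats(m)
    C[n]=[ce[i].round(1) for i in range(1,k) if 3<=s[i,4]<60 and s[i,0]>100 and s[i,1]>80]
print(C)
t=sorted(C["top"],key=lambda p:p[0])
(o1,d1),(o2,d2)=ray("top",t[-1]),ray("scene",C["scene"][0])
s=np.linalg.lstsq(np.c_[d1,-d2],o2-o1,rcond=None)[0]; R=(o1+s[0]*d1+o2+s[1]*d2)/2; print("R cap",R, "gap",np.linalg.norm(o1+s[0]*d1-o2-s[1]*d2))
print("L cap at z .250",onz("top",t[0],.25))
cv2.imwrite(sys.argv[1],np.hstack(o))
E
python3 look.py pics/l1.png
```

```text
{'scene': [array([340., 189.])], 'top': [array([231.5, 113.5]), array([128.6, 128.2])]}
R cap [ 0.62221249 -0.01955944  0.23276207] gap 0.0010426526305900598
L cap at z .250 [0.57630862 0.28431914 0.25      ]
```

View pics/l1.png

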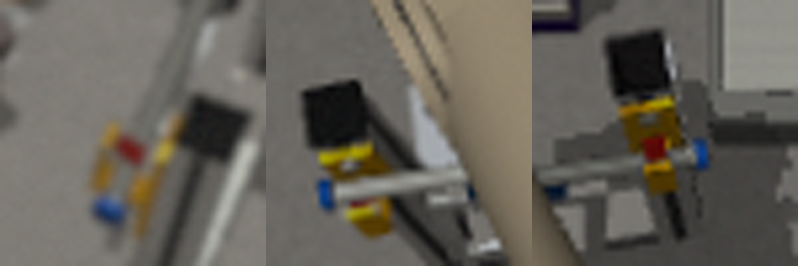

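The right end has dropped and its keeper has snapped shut: right crop, red over the rail at (655,148), cap z = 0.233. The left end is still about 0.263 high on its keeper, so the rail has tilted in the grip by about 6°. I'll pivot the tool about the right hook, turning the left side down.

>>> play_rows(motion=[{"x": 0, "y": 0, "z": 0.0009, "rx": 0, "ry": -0.4, "rz": 0}, {"x": 0, "y": 0, "z": 0.0009, "rx": 0, "ry": -0.4, "rz": 0}, {"x": 0, "y": 0, "z": 0.0007, "rx": 0, "ry": -0.3, "rz": 0}, {"x": 0, "y": 0, "z": 0, "rx": 0, "ry": 0, "rz": 0}, {"x": 0, "y": 0, "z": 0, "rx": 0, "ry": 0, "rz": 0}])

```text
clock: 16.5
ee_pos: [0.5972, 0.1284, 0.2414]
tcp_rot: [179.9, 1.1, 100.3]
force: [5.0, 2.8, 5.3]
gripper_width: 0.0103
gripper_force: 60.7
```

```bash
python3 st.py
```

```text
16.5 [0.5972 0.1284 0.2414] [179.88   1.09 100.35] F'  [5.38 1.9  5.25] T'  [ 0.641 -1.09  -0.163]
```

>>> play_rows(motion=[{"x": 0, "y": 0, "z": 0.0009, "rx": 0, "ry": -0.4, "rz": 0}, {"x": 0, "y": 0, "z": 0.0009, "rx": 0, "ry": -0.4, "rz": 0}, {"x": 0, "y": 0, "z": 0.0007, "rx": 0, "ry": -0.3, "rz": 0}, {"x": 0, "y": 0, "z": 0, "rx": 0, "ry": 0, "rz": 0}, {"x": 0, "y": 0, "z": 0, "rx": 0, "ry": 0, "rz": 0}])

```text
clock: 17.12
ee_pos: [0.5969, 0.128, 0.2383]
tcp_rot: [180.0, 2.2, 100.3]
force: [5.3, 1.1, 2.4]
gripper_width: 0.0099
gripper_force: 60.8
```

```bash
python3 st.py
```

```text
17.125 [0.5969 0.128  0.2383] [179.95   2.22 100.34] F'  [5.42 0.08 2.42] T'  [ 0.476 -1.045 -0.214]
```

>>> play_rows(motion=[{"x": 0, "y": 0, "z": 0.0009, "rx": 0, "ry": -0.4, "rz": 0}, {"x": 0, "y": 0, "z": 0.0009, "rx": 0, "ry": -0.4, "rz": 0}, {"x": 0, "y": 0, "z": 0.0007, "rx": 0, "ry": -0.3, "rz": 0}, {"x": 0, "y": 0, "z": 0, "rx": 0, "ry": 0, "rz": 0}, {"x": 0, "y": 0, "z": 0, "rx": 0, "ry": 0, "rz": 0}])

```text
clock: 17.75
ee_pos: [0.5962, 0.1278, 0.2345]
tcp_rot: [-179.9, 3.3, 100.4]
force: [7.1, 1.7, -4.1]
gripper_width: 0.0101
gripper_force: 60.9
```

```bash
python3 st.py
```

```text
17.75 [0.5962 0.1278 0.2345] [-179.91    3.32  100.37] F'  [ 7.25  0.38 -4.15] T'  [ 0.555 -1.356 -0.326]
```

>>> play_rows(motion=[{"x": 0, "y": 0, "z": 0.0008, "rx": 0, "ry": 0, "rz": 0}, {"x": 0, "y": 0, "z": 0.0007, "rx": 0, "ry": 0, "rz": 0}, {"x": 0, "y": 0, "z": 0, "rx": 0, "ry": 0, "rz": 0}, {"x": 0, "y": 0, "z": 0, "rx": 0, "ry": 0, "rz": 0}, {"x": 0, "y": 0, "z": 0, "rx": 0, "ry": 0, "rz": 0}])

```text
clock: 18.38
ee_pos: [0.5963, 0.128, 0.2343]
tcp_rot: [-180.0, 3.3, 100.4]
force: [0.3, 0.9, -5.2]
gripper_width: 0.0099
gripper_force: 59.3
```

```bash
python3 st.py; python3 look.py pics/l2.png
```

```text
18.375 [0.5963 0.128  0.2343] [-179.98    3.31  100.38] F'  [ 0.5   0.8  -5.24] T'  [ 0.096 -0.051  0.013]
{'scene': [array([340.2, 188.5])], 'top': [array([231.5, 112.7]), array([130.6, 130.8])]}
R cap [ 0.62297702 -0.0201277   0.23696114] gap 0.001987772497186494
L cap at z .250 [0.56825305 0.27784566 0.25      ]
```

View pics/l2.png

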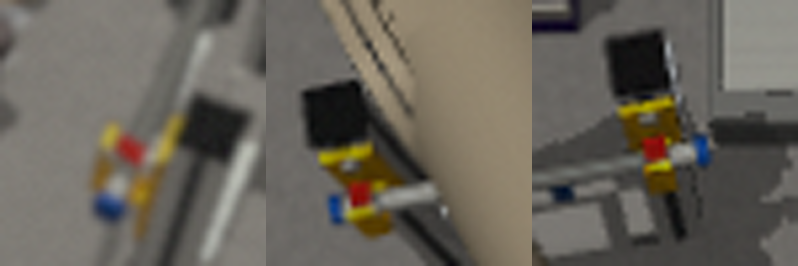

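Both keepers are now shut above the rail: red at (360,193) left and (655,148) right. The frame hangs freely in the grip, so I'll lower it the last millimetres onto the seats.

>>> play_rows(motion=[{"x": 0, "y": 0, "z": 0.0008, "rx": 0, "ry": 0, "rz": 0}, {"x": 0, "y": 0, "z": 0.0007, "rx": 0, "ry": 0, "rz": 0}, {"x": 0, "y": 0, "z": 0, "rx": 0, "ry": 0, "rz": 0}, {"x": 0, "y": 0, "z": 0, "rx": 0, "ry": 0, "rz": 0}, {"x": 0, "y": 0, "z": 0, "rx": 0, "ry": 0, "rz": 0}])

```text
clock: 19.4
ee_pos: [0.5965, 0.1279, 0.2328]
tcp_rot: [180.0, 3.3, 100.4]
force: [-0.5, 0.5, -5.1]
gripper_width: 0.0098
gripper_force: 59.3
```

```bash
python3 st.py
```

```text
19.4 [0.5965 0.1279 0.2328] [179.99   3.3  100.37] F'  [-0.37  0.62 -5.08] T'  [ 0.136 -0.084 -0.005]
```

>>> play_rows(motion=[{"x": 0, "y": 0, "z": 0.0005, "rx": 0, "ry": 0, "rz": 0}, {"x": 0, "y": 0, "z": 0.0005, "rx": 0, "ry": 0, "rz": 0}, {"x": 0, "y": 0, "z": 0, "rx": 0, "ry": 0, "rz": 0}, {"x": 0, "y": 0, "z": 0, "rx": 0, "ry": 0, "rz": 0}, {"x": 0, "y": 0, "z": 0, "rx": 0, "ry": 0, "rz": 0}])

```text
clock: 20.02
ee_pos: [0.5965, 0.1279, 0.2318]
tcp_rot: [180.0, 3.3, 100.4]
force: [0.5, -0.0, -5.8]
gripper_width: 0.01
gripper_force: 59.3
```

```bash
python3 st.py
```

```text
20.025 [0.5965 0.1279 0.2318] [180.     3.31 100.37] F'  [ 0.5  -0.11 -5.82] T'  [ 0.144  0.016 -0.036]
```

>>> play_rows(motion=[{"x": 0, "y": 0, "z": 0.0005, "rx": 0, "ry": 0, "rz": 0}, {"x": 0, "y": 0, "z": 0.0005, "rx": 0, "ry": 0, "rz": 0}, {"x": 0, "y": 0, "z": 0.0005, "rx": 0, "ry": 0, "rz": 0}, {"x": 0, "y": 0, "z": 0, "rx": 0, "ry": 0, "rz": 0}, {"x": 0, "y": 0, "z": 0, "rx": 0, "ry": 0, "rz": 0}])

```text
clock: 20.65
ee_pos: [0.5965, 0.1278, 0.2303]
tcp_rot: [180.0, 3.3, 100.4]
force: [0.2, -1.1, -5.0]
gripper_width: 0.01
gripper_force: 59.3
```

```bash
python3 st.py
```

```text
20.65 [0.5965 0.1278 0.2303] [180.     3.3  100.37] F'  [ 0.04 -1.14 -4.98] T'  [ 0.136 -0.02  -0.01 ]
```

>>> play_rows(motion=[{"x": 0, "y": 0, "z": 0.0005, "rx": 0, "ry": 0, "rz": 0}, {"x": 0, "y": 0, "z": 0.0005, "rx": 0, "ry": 0, "rz": 0}, {"x": 0, "y": 0, "z": 0, "rx": 0, "ry": 0, "rz": 0}, {"x": 0, "y": 0, "z": 0, "rx": 0, "ry": 0, "rz": 0}, {"x": 0, "y": 0, "z": 0, "rx": 0, "ry": 0, "rz": 0}])

```text
clock: 21.28
ee_pos: [0.5966, 0.1278, 0.23]
tcp_rot: [180.0, 3.3, 100.4]
force: [-4.5, -0.5, 6.2]
gripper_width: 0.01
gripper_force: 60.2
```

```bash
python3 st.py
```

```text
21.275 [0.5966 0.1278 0.23  ] [179.96   3.31 100.37] F'  [-4.48  0.31  6.23] T'  [-0.104  0.953 -0.   ]
```

>>> play_rows(motion=[{"x": 0, "y": -0.0003, "z": 0, "rx": 0, "ry": 0, "rz": 0}, {"x": 0, "y": 0, "z": 0, "rx": 0, "ry": 0, "rz": 0}, {"x": 0, "y": 0, "z": 0, "rx": 0, "ry": 0, "rz": 0}, {"x": 0, "y": 0, "z": 0, "rx": 0, "ry": 0, "rz": 0}, {"x": 0, "y": 0, "z": 0, "rx": 0, "ry": 0, "rz": 0}])

```text
clock: 21.9
ee_pos: [0.5966, 0.1278, 0.23]
tcp_rot: [179.9, 3.3, 100.4]
force: [-3.2, -0.6, 5.8]
gripper_width: 0.0096
gripper_force: 60.2
```

```bash
python3 st.py; python3 look.py pics/l3.png
```

```text
21.9 [0.5966 0.1278 0.23  ] [179.93   3.3  100.37] F'  [-3.26 -0.02  5.82] T'  [-0.142  0.721  0.022]
{'scene': [array([340. , 189.4])], 'top': [array([231.8, 113.5]), array([130.6, 130.8])]}
R cap [ 0.62259615 -0.02029015  0.23193765] gap 0.0007180303614723646
L cap at z .250 [0.56825305 0.27784566 0.25      ]
```

View pics/l3.png

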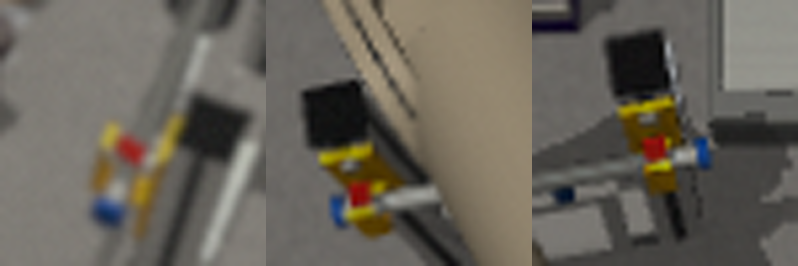

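The rail has settled onto both seats with the keepers shut, red at (358,192) and (655,148). The total hook load is about 11 N with a near-zero net moment, so each hook carries about 5–6 N. I'll ease the press off before opening.

>>> play_rows(motion=[{"x": 0, "y": -0.0003, "z": -0.0003, "rx": 0, "ry": 0, "rz": 0}, {"x": 0, "y": 0, "z": 0, "rx": 0, "ry": 0, "rz": 0}, {"x": 0, "y": 0, "z": 0, "rx": 0, "ry": 0, "rz": 0}, {"x": 0, "y": 0, "z": 0, "rx": 0, "ry": 0, "rz": 0}, {"x": 0, "y": 0, "z": 0, "rx": 0, "ry": 0, "rz": 0}])

```text
clock: 22.92
ee_pos: [0.5965, 0.1278, 0.2301]
tcp_rot: [179.9, 3.3, 100.4]
force: [2.4, 0.7, 5.6]
gripper_width: 0.0101
gripper_force: 60.3
```

```bash
python3 st.py
```

```text
22.925 [0.5965 0.1278 0.2301] [179.91   3.29 100.37] F'  [2.52 0.23 5.61] T'  [ 0.02  -0.428 -0.027]
```

>>> play_rows(motion=[{"x": 0, "y": 0.0001, "z": -0.0004, "rx": 0, "ry": 0, "rz": 0}, {"x": 0, "y": 0, "z": 0, "rx": 0, "ry": 0, "rz": 0}, {"x": 0, "y": 0, "z": 0, "rx": 0, "ry": 0, "rz": 0}, {"x": 0, "y": 0, "z": 0, "rx": 0, "ry": 0, "rz": 0}, {"x": 0, "y": 0, "z": 0, "rx": 0, "ry": 0, "rz": 0}])

```text
clock: 23.55
ee_pos: [0.5962, 0.1277, 0.2301]
tcp_rot: [180.0, 3.3, 100.4]
force: [4.2, 1.6, 2.4]
gripper_width: 0.0099
gripper_force: 60.2
```

```bash
python3 st.py
```

```text
23.55 [0.5962 0.1277 0.2301] [179.98   3.3  100.37] F'  [4.42 0.83 2.38] T'  [ 0.078 -1.012  0.016]
```

>>> play_rows(motion=[{"x": 0, "y": 0.0004, "z": 0, "rx": 0, "ry": 0, "rz": 0}, {"x": 0, "y": 0, "z": 0, "rx": 0, "ry": 0, "rz": 0}, {"x": 0, "y": 0, "z": 0, "rx": 0, "ry": 0, "rz": 0}, {"x": 0, "y": 0, "z": 0, "rx": 0, "ry": 0, "rz": 0}, {"x": 0, "y": 0, "z": 0, "rx": 0, "ry": 0, "rz": 0}])

```text
clock: 24.18
ee_pos: [0.5963, 0.1277, 0.2301]
tcp_rot: [-180.0, 3.3, 100.4]
force: [1.4, 0.1, 5.2]
gripper_width: 0.0099
gripper_force: 60.3
```

```bash
python3 st.py
```

```text
24.175 [0.5963 0.1277 0.2301] [-179.98    3.31  100.37] F'  [ 1.35 -0.12  5.15] T'  [ 0.044 -0.226 -0.011]
```

Both hooks are carrying the rail and the side load is small. Opening.

>>> play_rows(motion=[{"x": 0, "y": 0, "z": 0, "rx": 0, "ry": 0, "rz": 0}, {"x": 0, "y": 0, "z": 0, "rx": 0, "ry": 0, "rz": 0}, {"x": 0, "y": 0, "z": 0, "rx": 0, "ry": 0, "rz": 0}, {"x": 0, "y": 0, "z": 0, "rx": 0, "ry": 0, "rz": 0}, {"x": 0, "y": 0, "z": 0, "rx": 0, "ry": 0, "rz": 0}], jaw=0)

```text
clock: 24.8
ee_pos: [0.5964, 0.1277, 0.23]
tcp_rot: [-180.0, 3.3, 100.4]
force: [0.4, 0.5, 0.6]
gripper_width: 0.0854
gripper_force: 0.0
```

>>> play_rows(motion=[{"x": 0, "y": 0, "z": 0, "rx": 0, "ry": 0, "rz": 0}, {"x": 0, "y": 0, "z": -0.005, "rx": 0, "ry": 0, "rz": 0}, {"x": 0, "y": 0, "z": -0.01, "rx": 0, "ry": 0, "rz": 0}, {"x": 0, "y": 0, "z": -0.02, "rx": 0, "ry": 0, "rz": 0}, {"x": 0, "y": 0, "z": -0.03, "rx": 0, "ry": 0, "rz": 0}])

```text
clock: 25.42
ee_pos: [0.5956, 0.1315, 0.2964]
tcp_rot: [-180.0, 3.3, 100.4]
force: [-0.5, -0.2, 0.2]
gripper_width: 0.0852
gripper_force: 0.0
```

>>> play_rows(motion=[{"x": 0, "y": 0, "z": -0.03, "rx": 0, "ry": 0, "rz": 0}, {"x": 0, "y": -0.03, "z": -0.02, "rx": 0, "ry": 0, "rz": 0}, {"x": 0, "y": -0.05, "z": 0, "rx": 0, "ry": 0, "rz": 0}, {"x": 0, "y": -0.05, "z": 0, "rx": 0, "ry": 0, "rz": 0}, {"x": 0, "y": -0.04, "z": 0, "rx": 0, "ry": 0, "rz": 0}])

```text
clock: 26.05
ee_pos: [0.4265, 0.1041, 0.3461]
tcp_rot: [179.9, 3.4, 100.4]
force: [-0.1, 0.6, 1.0]
gripper_width: 0.0856
gripper_force: 0.0
```

```bash
python3 st.py; python3 look.py pics/l4.png
```

```text
26.05 [0.4265 0.1041 0.3461] [179.9    3.36 100.41] F'  [-0.01  0.58  1.03] T'  [ 0.055  0.038 -0.04 ]
{'scene': [array([339.4, 189.2])], 'top': [array([231.9, 113.6])]}
R cap [ 0.62150814 -0.02100351  0.23309796] gap 0.0017384038112170609
L cap at z .250 [ 0.61685347 -0.02152169  0.25      ]
```

View pics/l4.png

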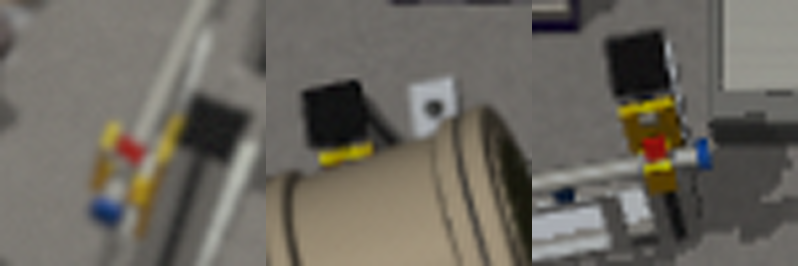

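The frame hangs released, with the right keeper shut over the rail at (655,148). The left hook is hidden behind the arm, but it was seated and shut before release. I'll let it settle, then hand in.

>>> play_rows(motion=[{"x": -0.04, "y": -0.01, "z": 0, "rx": 0, "ry": 0, "rz": 0}, {"x": -0.05, "y": 0, "z": 0, "rx": 0, "ry": 0, "rz": 0}, {"x": -0.05, "y": 0, "z": 0, "rx": 0, "ry": 0, "rz": 0}, {"x": -0.05, "y": 0, "z": 0, "rx": 0, "ry": 0, "rz": 0}, {"x": -0.03, "y": 0, "z": 0, "rx": 0, "ry": 0, "rz": 0}])

```text
clock: 27.08
ee_pos: [0.4583, -0.1168, 0.3568]
tcp_rot: [-179.9, 3.2, 100.3]
force: [0.8, 1.0, 0.6]
gripper_width: 0.0854
gripper_force: 0.0
```

>>> play_rows(motion=[{"x": 0, "y": 0, "z": 0, "rx": 0, "ry": 0, "rz": 0}, {"x": 0, "y": 0, "z": 0, "rx": 0, "ry": 0, "rz": 0}, {"x": 0, "y": 0, "z": 0, "rx": 0, "ry": 0, "rz": 0}, {"x": 0, "y": 0, "z": 0, "rx": 0, "ry": 0, "rz": 0}, {"x": 0, "y": 0, "z": 0, "rx": 0, "ry": 0, "rz": 0}])

```text
clock: 27.7
ee_pos: [0.4577, -0.1138, 0.3576]
tcp_rot: [180.0, 3.3, 100.4]
force: [0.6, -0.5, 0.4]
gripper_width: 0.0853
gripper_force: 0.0
```

```bash
python3 look.py pics/l5.png
python3 - <<'E'
from h import *
a=optics.snapshot("scene").astype(float)
for _ in range(9): b=optics.snapshot("scene").astype(float)
d=cv2.GaussianBlur(np.abs(a-b).max(2)[150:260,330:400],(3,3),0); print("motion diff",d.max())
E
```

```text
{'scene': [array([339.4, 189.2])], 'top': [array([130.6, 130.8])]}
R cap [ 0.60178596  0.2939733  -0.10508078] gap 0.2039322649305969
L cap at z .250 [0.56825305 0.27784566 0.25      ]
motion diff 10.3125
```

>>> play_rows(motion=[{"x": 0, "y": 0, "z": 0, "rx": 0, "ry": 0, "rz": 0}, {"x": 0, "y": 0, "z": 0, "rx": 0, "ry": 0, "rz": 0}, {"x": 0, "y": 0, "z": 0, "rx": 0, "ry": 0, "rz": 0}, {"x": 0, "y": 0, "z": 0, "rx": 0, "ry": 0, "rz": 0}, {"x": 0, "y": 0, "z": 0, "rx": 0, "ry": 0, "rz": 0}])

```text
clock: 29.22
ee_pos: [0.4577, -0.1142, 0.3575]
tcp_rot: [180.0, 3.3, 100.4]
force: [-0.5, 0.1, 0.5]
gripper_width: 0.0854
gripper_force: 0.0
```

>>> play_rows(motion=[{"x": 0, "y": 0, "z": 0, "rx": 0, "ry": 0, "rz": 0}, {"x": 0, "y": 0, "z": 0, "rx": 0, "ry": 0, "rz": 0}, {"x": 0, "y": 0, "z": 0, "rx": 0, "ry": 0, "rz": 0}, {"x": 0, "y": 0, "z": 0, "rx": 0, "ry": 0, "rz": 0}, {"x": 0, "y": 0, "z": 0, "rx": 0, "ry": 0, "rz": 0}])

```text
clock: 29.85
ee_pos: [0.4577, -0.1142, 0.3575]
tcp_rot: [180.0, 3.3, 100.4]
force: [-0.8, 0.2, 0.0]
gripper_width: 0.0854
gripper_force: 0.0
```

View pics/l5.png

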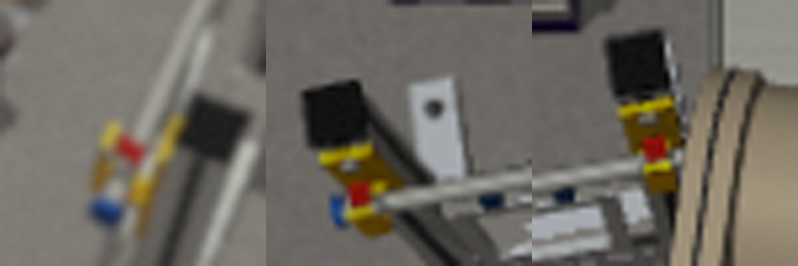

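Both keepers are shut over the rail (red at (358,193) and (655,148)), the frame is still, and the arm is clear.

```bash
python3 -c "
from station import job
print(job.finish_job())"
```

```text
the job is handed in; nothing more can be done
None
```

The frame hangs on the rack, let go and at rest, with both spring keepers seen shut over the rail; the job is handed in at about 30 s, and no verdict was shown.

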